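# Try out the folding stay of a carver's tool box

### The arm

A 6-joint arm with a two-finger parallel gripper is mounted at the origin on the work surface. World frame = base frame: x ahead of the robot, y to its left, z up, the work surface at z = 0. Lengths are in m, angles in rad, forces in N, time in s.
With the tool pointing down it reaches from about 0.35 to 0.775 m from the base axis. Payload 7.3 kg.
Tool frame: the origin (TCP) lies on the centre line of the jaws, within the pads' length; the fingertips stand 17 mm ahead of it and the grasp point (between the pads) lies 2 mm behind it (robot.tcp_to_tips is the distance from the TCP to the fingertips, in m); z points along the fingers, y is the line along which they close (so a half turn about z gives the same grasp; the last joint's range is limited). The gripper opens to 92 mm and grips with 3 to 60 N. Pads are 19 mm wide; open, the fingers measure 130 mm over their backs; the gripper's body (75 mm by 190 mm) begins 47 mm behind the grasp point.
Start: joints at [0.968, 0.342, 1.524, -0, 1.275, -0.146], TCP at [0.232, 0.471, 0.244] pointing down, gripper open.
Joint ranges: [-2.53, 2.53], [-0.77, 2.02], [0.04, 2.7], [-1, 4.14], [0.28, 2.66], [-3.11, 3.11]. Speed limits (rad/s): [2.57, 2.57, 3.14, 3.14, 3.14, 3.14].

### API

Orientations are given as [roll, pitch, yaw] about the fixed x, y, z axes, in that order (R = Rz(yaw) Ry(pitch) Rx(roll)).
In Python, from cell import robot gives the robot as it stands. The module is installed in compiled form; this text tells all that it offers.
- The arm moves only by the tool carry_out, never from a script. Its argument "commands" is a list of rows, each a list of 3 entries, a list of its own where there are three numbers: the shift along the tool's x, y, z in m, then the turn about the tool's z in rad, then the opening, from 0 (shut) to 1 (fully open). In form: [[[dx, dy, dz], yaw, claw], ...]. A call has 1 to 20 rows; each row shifts and turns the commanded pose from where the row before left it, along the tool's axes as they then stand; what a row does not reach is not made up. A row lasts 1/8 s, in which the tool goes at most 62.5 mm and 10.7 degrees, less where a joint would pass 70% of its speed; a pose out of reach is approached as far as the arm can. A call is refused whole if a number of a shift passes 0.0625 or a number of a turn 0.188, either way. A call with a gripper value outside its range is refused whole. The fingers move at their own pace and stop on an object; "newtons" is the grip in N (left out, the last holds). Time passes only in rows, so rows that do not move let the fingers close. It gives the time, the measured TCP pose, the force, the opening and the grip force at its end, in the units of the state.
- robot.observe(): the state, without advancing time (a new reading comes with each control period).
- robot.read_camera(name): name is "side" or "top" or "wrist"; returns a dict with "pixels" (384x512x3 uint8, red, green, blue), "fx", "fy", "cx", "cy" (pixels), "k1" (the pictures are not rectified: a ray, as slopes to the right and down, at radius r is drawn at 1 + k1 r^2 times it, then the intrinsics apply), "view" (4x4, takes a point from world to camera coordinates); the wrist camera has in their place "T_tool_cam" (4x4, takes a point from camera to tool coordinates, whose origin is the TCP and whose axes are the flange's). Camera axes: x right, y up, looking along -z (the intrinsics and any distortion apply to the point x, -y, -z); pixel columns grow to the right and rows downward; lengths in m; the calibration is good to about 2 mm. A picture is of the moment at which its call begins: read the wrist's pose just before it. There is no depth.
- robot.hand_in(): hands the job in; it is judged then, once.
Trained networks look in a picture, given as the dict that the camera call returned (one of the last four; its "shot" number tells which), for a name from the list of things; names that differ only in an ending like _2 or _b are one class to them, and where a whole thing is asked for, a point or a joint stands for the part that bears it (a point fixed in the world has none). Each returns a list of dicts, best first, with "p" (0 to 1); they miss things now and then, are a little off and sometimes report something else, mostly with a low value. They report only what shows in the picture. A call takes as long as a camera call.
- robot.find_in(picture, name): "at" ([column, row] in pixels, amid what is visible of it).
- robot.tip_of(picture, name): "at" ([column, row] in pixels: a listed point, or the origin of a listed thing).
The state is a dict: "time": time; "qpos": joint angles; "qvel": joint speeds; "joint_efforts": joint torques, N m; "tool_pos": TCP position; "tool_rot": TCP orientation; "contact_force": force on the tool from outside, world axes, zero at the start; "torque": the same for the moment, N m; "opening": finger opening in m; "grip_force": force on a finger pad.
Only numpy, scipy, OpenCV 4.12 (cv2) and the standard library are available. Lean on these libraries where they do the work, as an engineer would, in place of code of your own. Each camera call takes 0.05 s, during which the arm holds its last target. There are 200 camera calls.

### The job

The tool box has just been fitted with a folding lid stay: try it out. Raise the lid by its bar pull until the stay straightens and comes up against its stop, let it settle back so the stay locks, and take your hand off to see the lid stand on it; then lift the lid slightly to free the lock, fold the knee of the stay inward with a gentle push, and lower the lid shut without letting it drop. Never force anything: do not drag the stay's foot along its slot, do not push hard on the stay, and leave the tools around the box where they lie.

Things in the scene. Friction and masses are not known exactly. Their poses are not given: they have to be found in the camera images.
- chest: Open-topped hardwood tool box fixed to the bench, 200 deep (x) x 280 wide (y) x 100 mm high to its rim, walls 10 mm. Origin at the centre of its underside; x points from its front to its hinge side (back), y along its width, z up. The lid is a shallow wooden tray 200 x 280 x 30 mm, 0.64 to 0.9 kg. The folding stay is inside, along the wall on the box's -y side.
- hinge (a point): Mid-point of the lid's hinge axis, on the back rim of the box, 100 mm above the bench; axes as the box. The axis runs along the box's y. The hinge is stiff (friction about 0.5 N m): the lid stands by itself when raised beyond about 1.0 rad and falls shut if let go much below that.
- handle (a point): Centre of the bar pull on the lid's front edge: a round steel bar 10 mm thick, 110 mm long along the box's y, on two posts 100 mm apart, centre 40 mm out from the lid's front (35 mm clear). Lid shut: 240 mm in front of the hinge axis and 11 mm above it. It turns with the lid about the hinge; lid up: it stands beyond the lid's edge, about 325 mm over the bench. The bar may turn between the fingers.
- lid (a joint): Lid angle in rad: 0 shut, grows as it opens. The stay locks somewhere from 1.05 to 1.25 rad, different each time (its foot is adjustable); its hard stop comes about 0.1 rad (24 mm at the pull) beyond. Raising takes up to 8 N at the pull (plus the bar turning in the grip); then 6 to 10 N more, up against the stop or down on the lock, is ample; above about 17 N the stay's foot slips.
- foot (a point): Lower pivot of the stay: a foot clamped by its screws in a slotted plate inside the -y wall (box frame: y -118 mm, x about -60 mm, 88 mm above the bench; +-8 mm along the slot, which rises 41 degrees towards the hinge). If the lid is forced against the stop or down on the locked stay, the foot slips along its slot and stays there.
- stay_upper: The folding stay, in the plane y = -118 mm of the box: the upper steel link, about 85 x 14 x 3 mm, with the knee pin and the lower link (alike) that hang on it. Origin at its pivot on the lid's side rail, 95 mm from the hinge axis. With the lid up the stay runs straight from the foot up and back to this pivot, rising about 38 degrees.
- knuckle (a point): Centre of the knee's knuckle, a round steel barrel 16 mm in diameter and 20 mm long along the box's y, mid-way along the stay; with the lid up it is about 40 mm above the rim. The knee folds one way only: towards the hinge and down into the box (at right angles to the stay, about 52 degrees below level).
- knee (a joint): Fold angle of the knee in rad: 0 straight, about 2.3 folded with the box shut. When free it folds under 1 to 3 N at the knuckle and stays where it is left (rivet friction); moving the knuckle 20 mm folds it by about 0.45 rad and draws the lid down a little. When locked it does not give, and more than 15 N on the stay bends it.
- tongue (a point): Tip of the locking tongue at the lower end of the upper link, 14 mm past the knuckle when home. The knee pin runs in an 8 mm lengthwise slot: lifting the lid draws the tongue out of its socket.
- socket (a point): Bottom of the socket on the lower link, 14 mm from the knuckle. With the stay straight, tongue and socket coincide when locked (lid settled back) and are 8 mm apart at the stop (lid lifted); the knee is free to fold only when they are more than about 7 mm apart.
- screwdriver: Loose screwdriver, 200 mm long, lying on the bench. Origin on its underside.
- screw_jar: Loose glass jar of screws, 60 mm in diameter, 75 mm high. Origin under its centre.
- oilstone: Loose oilstone in a wooden holder, 190 x 70 x 36 mm. Origin under its centre.
- mallet: Loose round carver's mallet standing on its head, 92 mm in diameter, 220 mm high. Origin under its centre.

How it is judged:
By the outcome, as a careful person would: the job done as asked, in the order asked, and still so for the second after the job is handed in, with the robot touching nothing.
It also fails if it takes over 72 s, if anything falls off the work surface, if the arm or the gripper's body presses on something with over 40 N, if the wrist force passes 120 N, or if a joint passes its speed limit or range.

## Working session

There is one attempt and no reset: what is moved stays moved. The work goes in short steps, Python scripts to look and compute and a tool call to move; the robot and the scene stay as the last step left them, time stands still between calls to the robot, and variables do not carry over. Pictures are saved under pics/ and viewed, at most 10 in all, crops included, and the job is handed in when it is done.

Besides the shell and the picture viewer there is one more tool, called after "Request:" as name(argument=value, ...), one argument or row to a line, values as JSON. carry_out: Moves the arm, as the interface text tells. Its arguments: {"type":"object","properties":{"commands":{"type":"array"},"newtons":{"type":"number"}},"required":["commands"]}

```bash
mkdir -p pics
cat > h.py <<'E'
import numpy as np, cv2
from cell import robot
from scipy.spatial.transform import Rotation as R
def pose(s=None):
    s=s or robot.observe(); T=np.eye(4); T[:3,:3]=R.from_euler('xyz',s['tool_rot']).as_matrix(); T[:3,3]=s['tool_pos']; return T
def shot(n):
    T=pose(); p=robot.read_camera(n)
    p['c2w']=T@np.array(p['T_tool_cam']) if 'T_tool_cam' in p else np.linalg.inv(np.array(p['view']))
    return p
def ray(p,uv):
    d=np.array([(uv[0]-p['cx'])/p['fx'],(uv[1]-p['cy'])/p['fy']]); s=d.copy()
    for _ in range(20): s=d/(1+p['k1']*(s@s))
    v=p['c2w'][:3,:3]@np.array([s[0],-s[1],-1]); return p['c2w'][:3,3],v/np.linalg.norm(v)
def plane(p,uv,z):
    o,d=ray(p,uv); return o+d*(z-o[2])/d[2]
def tri(rs):
    A=0;b=0
    for o,d in rs:
        M=np.eye(3)-np.outer(d,d);A=A+M;b=b+M@o
    return np.linalg.solve(A,b)
def proj(p,X):
    c=np.linalg.inv(p['c2w'])@np.r_[X,1]; s=np.array([c[0],-c[1]])/-c[2]; s=s*(1+p['k1']*(s@s)); return np.array([s[0]*p['fx']+p['cx'],s[1]*p['fy']+p['cy']])
def save(p,f): cv2.imwrite('pics/'+f,cv2.cvtColor(p['pixels'],cv2.COLOR_RGB2BGR))
E
python3 - <<'E'
from h import *
np.set_printoptions(precision=4,suppress=True)
s=robot.observe();print(s)
ps={n:shot(n) for n in('top','side','wrist')}
for n,p in ps.items():
    print(n,p['c2w'][:3,3],p['c2w'][:3,2])
    for t in('chest','hinge','handle','screwdriver','screw_jar','oilstone','mallet'):
        r=robot.tip_of(p,t)[:2]; print(t,[(np.round(q['at']),round(q['p'],2),plane(p,q['at'],{'hinge':.1,'handle':.111}.get(t,0))) for q in r])
    save(p,n+'0.png')
a=np.hstack([cv2.imread('pics/top0.png'),cv2.imread('pics/side0.png')]);cv2.imwrite('pics/a.png',cv2.resize(a,(800,300)))
E
```

```text
{'time': 0.0, 'qpos': array([ 0.968 ,  0.3427,  1.525 ,  0.    ,  1.2754, -0.1461]), 'qvel': array([-0.0002, -0.    , -0.0028, -0.0013, -0.0003, -0.0004]), 'joint_efforts': array([ -0.0007, -43.1236, -24.4217,   0.0717,   0.056 ,  -0.0001]), 'tool_pos': array([0.2313, 0.4709, 0.243 ]), 'tool_rot': array([-3.14  , -0.0002,  2.6849]), 'contact_force': array([-0.6686, -0.0396, -0.2112]), 'torque': array([-0.011 ,  0.0331, -0.0152]), 'grip_force': 0.0, 'opening': 0.09214056767120003}
top [0.3745 0.0212 1.1967] [-0.1699  0.0132  0.9854]
chest [(array([269., 198.]), 0.62, array([ 0.5684, -0.0273,  0.    ])), (array([145., 242.]), 0.23, array([0.4245, 0.3841, 0.    ]))]
hinge [(array([239., 199.]), 0.7, array([0.5499, 0.0691, 0.1   ])), (array([272., 196.]), 0.45, array([ 0.5575, -0.0329,  0.1   ]))]
handle [(array([313., 184.]), 0.71, array([ 0.5943, -0.1593,  0.111 ]))]
screwdriver [(array([386., 229.]), 0.66, array([ 0.4606, -0.418 ,  0.    ]))]
screw_jar [(array([362., 182.]), 0.62, array([ 0.6193, -0.3459,  0.    ]))]
oilstone [(array([134., 198.]), 0.76, array([0.5726, 0.4262, 0.    ]
[... 261 characters left out ...]
))]
hinge [(array([243., 182.]), 0.95, array([0.537 , 0.0656, 0.1   ])), (array([200., 148.]), 0.59, array([0.5091, 0.3008, 0.1   ]))]
handle [(array([303., 219.]), 0.93, array([ 0.5838, -0.1641,  0.111 ]))]
screwdriver [(array([320., 333.]), 0.87, array([ 0.452 , -0.4042,  0.    ]))]
screw_jar [(array([351., 282.]), 0.76, array([ 0.6206, -0.3432,  0.    ]))]
oilstone [(array([202., 148.]), 0.57, array([0.5769, 0.4283, 0.    ])), (array([267., 220.]), 0.2, array([ 0.5657, -0.0287, -0.    ]))]
mallet [(array([170., 167.]), 0.84, array([0.4202, 0.3814, 0.    ]))]
wrist [0.1733 0.5003 0.3852] [-0.2195  0.1086  0.9695]
chest []
hinge []
handle []
screwdriver []
screw_jar []
oilstone []
mallet []
```

View pics/a.png

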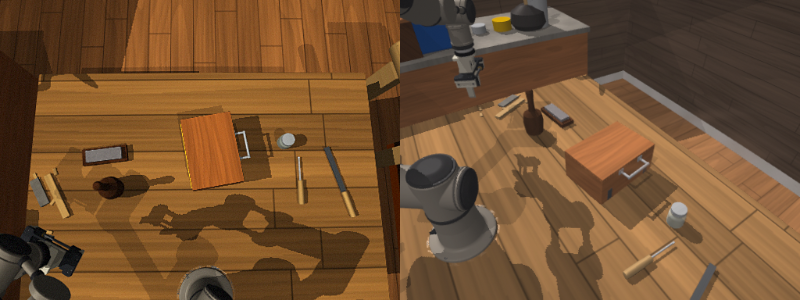

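The top view shows the box with its lid shut at about (210,150) in the resized pair. Its bar pull points to world -y, the hinge side to world +y, and the stay is on the far (+x) side. The mallet, oilstone, jar and screwdriver lie around it. I'll rise clear of the mallet, turn the tool and hover over the pull.

Request:
carry_out(
  commands=[
    [[0,0,-0.03],0.178,1],
    [[0,0,-0.03],0.178,1],
    [[0,0,-0.03],0.178,1],
    [[0,0,-0.01],0.178,1],
    [[0,0,0],0.178,1],
    [[0,0,0],0.178,1],
    [[0,0,0],0.178,1],
    [[0,0,0],0.178,1],
    [[0,0,0],0.178,1],
    [[0,0,0],0.178,1],
    [[0,0,0],0.178,0.4],
    [[0,0,0],0.178,0.4],
    [[0,0,0],0.178,0.4],
    [[0,0,0],0.178,0.4],
  ],
  newtons=20,
)

```text
time: 2.95
tool_pos: [0.2315, 0.4712, 0.3437]
tool_rot: [-3.142, -0.0, 0.187]
contact_force: [0.2, -0.3, 0.0]
opening: 0.0563
grip_force: 0.0
```

Request:
carry_out(
  commands=[
    [[0.008,0.023,0],0,0.4],
    [[0.015,0.046,0],0,0.4],
    [[0.015,0.046,0],0,0.4],
    [[0.015,0.046,0],0,0.4],
    [[0.015,0.046,0],0,0.4],
    [[0.015,0.046,0],0,0.4],
    [[0.015,0.046,0],0,0.4],
    [[0.015,0.046,0],0,0.4],
    [[0.015,0.046,0],0,0.4],
    [[0.015,0.046,0],0,0.4],
    [[0.015,0.046,0],0,0.4],
    [[0.015,0.046,0],0,0.4],
    [[0.015,0.046,0],0,0.4],
    [[0.015,0.046,0.02],0,0.4],
    [[0.015,0.046,0.02],0,0.4],
    [[0.008,0.023,0.02],0,0.4],
    [[0,0,0.02],0,0.4],
    [[0,0,0],0,0.4],
    [[0,0,0],0,0.4],
  ],
)

```text
time: 5.32
tool_pos: [0.5858, -0.1625, 0.2647]
tool_rot: [3.141, -0.001, 0.193]
contact_force: [-0.2, 0.5, 0.3]
opening: 0.0369
grip_force: 0.0
```

Run:
```python
from h import *
np.set_printoptions(precision=4,suppress=True)
s=robot.observe();print(s['time'],s['tool_pos'],s['tool_rot'],s['qpos'],s['contact_force'],s['opening'])
ps={n:shot(n) for n in('wrist','top','side')}
for t,z in(('handle',.111),('hinge',.1),('chest',0)):
    rs=[]
    for n,p in ps.items():
        r=robot.tip_of(p,t)[:1]
        for q in r: rs.append(ray(p,q['at'])); print(t,n,np.round(q['at']),round(q['p'],2),plane(p,q['at'],z))
    if len(rs)>1: print('tri',tri(rs))
save(ps['wrist'],'w1.png')
```

```text
5.325 [ 0.5858 -0.1625  0.2647] [ 3.141  -0.0012  0.1932] [-0.3967  0.4831  1.245   0.0001  1.4122  0.9809] [-0.1982  0.5393  0.2602] 0.03685008511842791
handle wrist [260. 183.] 0.84 [ 0.592  -0.1672  0.111 ]
handle top [362. 183.] 0.62 [ 0.5957 -0.3118  0.111 ]
handle side [303. 219.] 0.65 [ 0.5846 -0.1641  0.111 ]
tri [ 0.5751 -0.2168  0.1785]
hinge wrist [ 37. 178.] 0.83 [0.5486 0.0706 0.1   ]
hinge top [240. 198.] 0.78 [0.5533 0.066  0.1   ]
hinge side [244. 182.] 0.8 [0.5391 0.0671 0.1   ]
tri [0.5479 0.0698 0.0975]
chest wrist [154. 167.] 0.84 [ 0.5633 -0.0248  0.    ]
chest top [268. 196.] 0.87 [ 0.5753 -0.023   0.    ]
chest side [265. 219.] 0.97 [ 0.5624 -0.024   0.    ]
tri [ 0.5673 -0.0235 -0.0001]
```

View pics/w1.png

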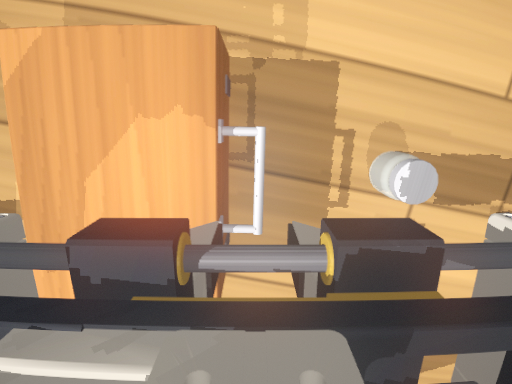

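The wrist view shows the bar running from (261,128) to (258,233), square to the closing line. The left finger has room between the bar and the lid. The wrist estimates agree with the given 240 mm, so I'll descend and grip.

Request:
carry_out(
  commands=[
    [[0.002,0.003,0.01],0.013,0.31],
    [[0.002,0.002,0.02],0,0.31],
    [[0,0,0.03],0,0.31],
    [[0,0,0.03],0,0.31],
    [[0,0,0.03],0,0.31],
    [[0,0,0.02],0,0.31],
    [[0,0,0.01],0,0.31],
    [[0,0,0.006],0,0.31],
    [[0,0,0],0,0.31],
  ],
)

```text
time: 7.05
tool_pos: [0.5906, -0.167, 0.1078]
tool_rot: [3.142, -0.0, 0.18]
contact_force: [0.1, 0.3, 0.9]
opening: 0.0284
grip_force: 0.0
```

Request:
carry_out(
  commands=[
    [[0,0,0],0,0],
    [[0,0,0],0,0],
    [[0,0,0],0,0],
    [[0,0,0],0,0],
  ],
  newtons=20,
)

```text
time: 7.55
tool_pos: [0.5905, -0.1658, 0.1083]
tool_rot: [-3.14, -0.001, 0.18]
contact_force: [-0.9, 5.2, 2.8]
opening: 0.0092
grip_force: 20.0
```

```bash
cat > arc.py <<'E'
import numpy as np,sys
a,b,n=float(sys.argv[1]),float(sys.argv[2]),int(sys.argv[3])
t=np.linspace(a,b,n+1); y=.24*np.cos(t)-.011*np.sin(t); z=-(.24*np.sin(t)+.011*np.cos(t))
print([[[0,p,q],0,0] for p,q in zip(np.diff(np.round(y,4)).round(4),np.diff(np.round(z,4)).round(4))])
E
python3 arc.py 0 0.6 12; python3 arc.py .6 1.0 8;python3 arc.py 1 1.4 20
```

```text
[[[0, np.float64(-0.0008), np.float64(-0.012)], 0, 0], [[0, np.float64(-0.0015), np.float64(-0.0119)], 0, 0], [[0, np.float64(-0.002), np.float64(-0.0118)], 0, 0], [[0, np.float64(-0.0027), np.float64(-0.0118)], 0, 0], [[0, np.float64(-0.0032), np.float64(-0.0115)], 0, 0], [[0, np.float64(-0.0038), np.float64(-0.0114)], 0, 0], [[0, np.float64(-0.0043), np.float64(-0.0112)], 0, 0], [[0, np.float64(-0.0049), np.float64(-0.011)], 0, 0], [[0, np.float64(-0.0055), np.float64(-0.0107)], 0, 0], [[0, np.float64(-0.006), np.float64(-0.0104)], 0, 0], [[0, np.float64(-0.0064), np.float64(-0.0101)], 0, 0], [[0, np.float64(-0.007), np.float64(-0.0098)], 0, 0]]
[[[0, np.float64(-0.0075), np.float64(-0.0094)], 0, 0], [[0, np.float64(-0.0079), np.float64(-0.009)], 0, 0], [[0, np.float64(-0.0084), np.float64(-0.0086)], 0, 0], [[0, np.float64(-0.0088), np.float64(-0.0082)], 0, 0], [[0, np.float64(-0.0092), np.float64(-0.0078)], 0, 0], [[0, np.float64(-0.0095), np.float64(-0.0072)], 0, 0], [[0, np.float64(-0.0099), np.float64(-0.0068)], 0, 0], [[0, np.float64(-0.0103), np.float64(-0.0063)], 0, 0]]
[[[0
[... 393 characters left out ...]
t64(-0.0044), np.float64(-0.0017)], 0, 0], [[0, np.float64(-0.0045), np.float64(-0.0017)], 0, 0], [[0, np.float64(-0.0046), np.float64(-0.0016)], 0, 0], [[0, np.float64(-0.0046), np.float64(-0.0015)], 0, 0], [[0, np.float64(-0.0046), np.float64(-0.0014)], 0, 0], [[0, np.float64(-0.0046), np.float64(-0.0013)], 0, 0], [[0, np.float64(-0.0046), np.float64(-0.0012)], 0, 0], [[0, np.float64(-0.0047), np.float64(-0.0011)], 0, 0], [[0, np.float64(-0.0047), np.float64(-0.001)], 0, 0], [[0, np.float64(-0.0047), np.float64(-0.001)], 0, 0], [[0, np.float64(-0.0047), np.float64(-0.0008)], 0, 0], [[0, np.float64(-0.0048), np.float64(-0.0007)], 0, 0], [[0, np.float64(-0.0047), np.float64(-0.0007)], 0, 0]]
```

Request:
carry_out(
  commands=[
    [[0,-0.001,0],0,0],
    [[0,-0.001,-0.012],0,0],
    [[0,-0.0015,-0.012],0,0],
    [[0,-0.002,-0.012],0,0],
    [[0,-0.0025,-0.012],0,0],
    [[0,-0.003,-0.0115],0,0],
    [[0,-0.004,-0.0115],0,0],
    [[0,-0.0045,-0.011],0,0],
    [[0,-0.005,-0.011],0,0],
    [[0,-0.0055,-0.0105],0,0],
    [[0,-0.006,-0.0105],0,0],
    [[0,-0.0065,-0.01],0,0],
    [[0,-0.007,-0.01],0,0],
  ],
)

```text
time: 9.18
tool_pos: [0.5824, -0.1191, 0.2434]
tool_rot: [3.138, -0.003, 0.179]
contact_force: [7.7, -2.1, -4.1]
opening: 0.0091
grip_force: 20.0
```

Request:
carry_out(
  commands=[
    [[0.0005,-0.0075,-0.0095],0,0],
    [[0.0005,-0.008,-0.009],0,0],
    [[0.0005,-0.0085,-0.0085],0,0],
    [[0.0005,-0.009,-0.008],0,0],
    [[0,-0.009,-0.008],0,0],
    [[0,-0.0095,-0.007],0,0],
    [[0,-0.01,-0.007],0,0],
    [[0,-0.0045,-0.003],0,0],
    [[0,0,0],0,0],
  ],
)

```text
time: 10.3
tool_pos: [0.5717, -0.0547, 0.3052]
tool_rot: [3.136, -0.003, 0.179]
contact_force: [0.3, -4.6, 8.0]
opening: 0.0095
grip_force: 20.0
```

Request:
carry_out(
  commands=[
    [[0,0.001,-0.002],0,0],
    [[0,-0.004,-0.0025],0,0],
    [[0,-0.004,-0.0025],0,0],
    [[0,-0.004,-0.0025],0,0],
    [[0,-0.004,-0.0025],0,0],
    [[0,0,0],0,0],
  ],
)

```text
time: 11.05
tool_pos: [0.5689, -0.0386, 0.3149]
tool_rot: [3.14, -0.001, 0.18]
contact_force: [0.6, -2.5, 4.7]
opening: 0.0096
grip_force: 20.0
```

Request:
carry_out(
  commands=[
    [[0,-0.0045,-0.002],0,0],
    [[0,-0.0045,-0.002],0,0],
    [[0,0,0],0,0],
  ],
)

```text
time: 11.42
tool_pos: [0.5675, -0.0302, 0.3193]
tool_rot: [3.139, -0.002, 0.179]
contact_force: [0.3, -4.9, 7.0]
opening: 0.0089
grip_force: 20.0
```

Request:
carry_out(
  commands=[
    [[0,-0.004,-0.003],0,0],
    [[0,-0.004,-0.002],0,0],
    [[0,0,0],0,0],
  ],
)

```text
time: 11.8
tool_pos: [0.566, -0.0217, 0.3235]
tool_rot: [3.141, -0.001, 0.18]
contact_force: [1.3, -3.8, 4.6]
opening: 0.0093
grip_force: 20.0
```

Request:
carry_out(
  commands=[
    [[0,-0.004,-0.002],0,0],
    [[0,-0.003,-0.001],0,0],
    [[0,0,0],0,0],
  ],
)

```text
time: 12.18
tool_pos: [0.5649, -0.0149, 0.3263]
tool_rot: [3.141, -0.001, 0.18]
contact_force: [1.0, -4.2, 3.8]
opening: 0.0092
grip_force: 20.0
```

Request:
carry_out(
  commands=[
    [[0,-0.003,-0.0015],0,0],
    [[0,-0.003,-0.001],0,0],
    [[0,0,0],0,0],
  ],
)

```text
time: 12.55
tool_pos: [0.5639, -0.009, 0.3288]
tool_rot: [3.141, -0.001, 0.18]
contact_force: [1.4, -3.5, 4.0]
opening: 0.009
grip_force: 20.0
```

Request:
carry_out(
  commands=[
    [[0,-0.003,-0.001],0,0],
    [[0,-0.002,-0.001],0,0],
    [[0,0,0],0,0],
  ],
)

```text
time: 12.92
tool_pos: [0.563, -0.004, 0.3306]
tool_rot: [3.141, -0.001, 0.18]
contact_force: [2.4, -3.6, 3.0]
opening: 0.009
grip_force: 20.0
```

Request:
carry_out(
  commands=[
    [[0.0005,-0.003,-0.001],0,0],
    [[0,-0.003,-0.001],0,0],
    [[0,0,0],0,0],
  ],
)

```text
time: 13.3
tool_pos: [0.5621, 0.0019, 0.3326]
tool_rot: [3.141, 0.0, 0.18]
contact_force: [1.2, -4.4, 4.4]
opening: 0.0087
grip_force: 20.0
```

Request:
carry_out(
  commands=[
    [[0,-0.0025,-0.001],0,0],
    [[0,-0.0025,-0.001],0,0],
    [[0,0,0],0,0],
  ],
)

```text
time: 13.68
tool_pos: [0.5613, 0.0066, 0.3341]
tool_rot: [3.141, 0.0, 0.179]
contact_force: [1.1, -5.8, 2.0]
opening: 0.009
grip_force: 20.0
```

Request:
carry_out(
  commands=[
    [[0,-0.002,-0.0005],0,0],
    [[0,0,0],0,0],
  ],
)

```text
time: 13.92
tool_pos: [0.5611, 0.0076, 0.3345]
tool_rot: [3.139, 0.001, 0.179]
contact_force: [2.9, -9.3, 1.4]
opening: 0.0088
grip_force: 20.0
```

Request:
carry_out(
  commands=[
    [[0,-0.001,-0.0005],0,0],
    [[0,0,0],0,0],
  ],
)

```text
time: 14.18
tool_pos: [0.561, 0.0079, 0.3346]
tool_rot: [3.138, 0.001, 0.178]
contact_force: [3.2, -11.2, -0.2]
opening: 0.0088
grip_force: 20.0
```

Request:
carry_out(
  commands=[
    [[0,0.003,0.001],0,0],
    [[0,0.004,0.001],0,0],
    [[0,0.004,0.001],0,0],
    [[0,0.004,0.001],0,0],
    [[0,0.004,0.0015],0,0],
    [[0,0.003,0.001],0,0],
    [[0,0,0],0,0],
  ],
)

```text
time: 15.05
tool_pos: [0.5644, -0.0118, 0.3282]
tool_rot: [-3.141, 0.001, 0.179]
contact_force: [-1.5, -0.7, -0.2]
opening: 0.0094
grip_force: 20.0
```

Request:
carry_out(
  commands=[
    [[0,0.002,0.001],0,0],
    [[0,0,0],0,0],
  ],
)

```text
time: 15.3
tool_pos: [0.5647, -0.0136, 0.3275]
tool_rot: [-3.141, 0.001, 0.18]
contact_force: [-4.1, -0.3, 0.8]
opening: 0.0091
grip_force: 20.0
```

Request:
carry_out(
  commands=[
    [[0,0.002,0.0005],0,0],
    [[0,0,0],0,0],
  ],
)

```text
time: 15.55
tool_pos: [0.565, -0.0149, 0.327]
tool_rot: [-3.14, 0.001, 0.18]
contact_force: [-4.8, 1.4, 2.0]
opening: 0.0094
grip_force: 20.0
```

Request:
carry_out(
  commands=[
    [[-0.0005,0.002,0.0005],0,0],
    [[0,0,0],0,0],
  ],
)

```text
time: 15.8
tool_pos: [0.5651, -0.0158, 0.3267]
tool_rot: [-3.138, -0.0, 0.181]
contact_force: [-3.3, 7.6, 1.9]
opening: 0.0092
grip_force: 20.0
```

Request:
carry_out(
  commands=[
    [[0,0.001,0.0005],0,0],
    [[0,0,0],0,0],
  ],
)

```text
time: 16.05
tool_pos: [0.5652, -0.0162, 0.3266]
tool_rot: [-3.138, -0.001, 0.181]
contact_force: [-4.8, 8.2, 4.3]
opening: 0.009
grip_force: 20.0
```

The lid came to its stop at about 1.26 rad, then seated on the lock 24 mm back with about 9 N. I'll take the hand off and look.

Request:
carry_out(
  commands=[
    [[0,-0.001,0],0,0.35],
    [[0,0,0],0,0.35],
    [[0,0,0],0,0.35],
    [[0,0,-0.01],0,0.35],
    [[0,0,-0.02],0,0.35],
    [[0,0,-0.025],0,0.35],
    [[0,0,-0.01],0,0.35],
    [[0,0,0],0,0.35],
    [[0,0,0],0,0.35],
  ],
)

```text
time: 17.18
tool_pos: [0.5651, -0.0175, 0.3902]
tool_rot: [-3.141, 0.002, 0.18]
contact_force: [0.5, -0.5, -0.4]
opening: 0.0324
grip_force: 0.0
```

```bash
cat > look.py <<'E'
from h import *
import sys
np.set_printoptions(precision=4,suppress=True)
s=robot.observe();print(s['time'],s['tool_pos'],s['tool_rot'],s['contact_force'],s['opening'])
ps={n:shot(n) for n in('side','top','wrist')}
a=np.array([-.179,.984,0]);l=np.array([.984,.179,0]) # back, box -y
H=np.array([.548,.071,.1])
for t in('handle','stay_upper','knuckle','tongue','socket','foot'):
    rs=[]
    for n,p in ps.items():
        for q in robot.tip_of(p,t)[:1]:
            o,d=ray(p,q['at']); rs.append((o,d)); msg=''
            if t!='handle':
                k=((H-o)@l+.118)/(d@l); X=o+d*k; msg=('f,z',-(X-H)@a,X[2])
            print(t,n,np.round(q['at']),round(q['p'],2),msg)
    if len(rs)>1: X=tri(rs); print('   tri',X,'f,l,z',-(X-H)@a,(X-H)@l,X[2])
for n in ps: save(ps[n],n+sys.argv[1]+'.png')
im=ps['side']['pixels'][60:300,180:400,::-1]
cv2.imwrite('pics/c'+sys.argv[1]+'.png',cv2.resize(im,None,fx=2.5,fy=2.5,interpolation=cv2.INTER_CUBIC))
E
python3 look.py A
```

```text
17.175 [ 0.5651 -0.0175  0.3902] [-3.141   0.0015  0.1797] [ 0.4625 -0.4834 -0.4177] 0.03242205275045152
handle side [269. 131.] 0.7 
handle top [269. 178.] 0.65 
handle wrist [252. 212.] 0.91 
   tri [ 0.5643 -0.0143  0.3188] f,l,z 0.08681395461860807 0.0007533973017187135 0.3188246092074979
stay_upper side [281. 144.] 0.54 ('f,z', np.float64(0.03283716649334344), np.float64(0.1976698117793555))
knuckle side [294. 167.] 0.47 ('f,z', np.float64(0.0913582698906268), np.float64(0.14355199857346812))
knuckle top [148. 239.] 0.25 ('f,z', np.float64(-0.8036529333865506), np.float64(-1.7233850524781302))
knuckle wrist [256.  75.] 0.66 ('f,z', np.float64(0.09169618347891632), np.float64(0.17304880134978062))
   tri [0.5741 0.0796 0.2557] f,l,z -0.0037446976787311845 0.02724872625928715 0.25572141498456746
tongue side [169. 166.] 0.71 ('f,z', np.float64(-0.6749282474744419), np.float64(-0.28843164241354546))
tongue wrist [263.  77.] 0.82 ('f,z', np.float64(0.09946743150900376), np.float64(0.15462503414857143))
   tri [0.4878 0.0347 0.2703] f,l,z 0.02495998871401235 -0.06575529644798851 0.2703043402930952
socket side [297. 169.] 0.58 ('f,z', np.float64(0.10565424677278636), np.float64(0.14240607187641552))
socket wrist [267.  74.] 0.66 ('f,z', np.float64(0.10403621455344739), np.float64(0.17481982483148617))
   tri [ 0.6868 -0.0098  0.1396] f,l,z 0.10438917529243816 0.12209850320154941 0.13958642771782123
foot side [319. 332.] 0.62 ('f,z', np.float64(0.3252799107678512), np.float64(-0.5721450134174099))
foot wrist [308.  84.] 0.42 ('f,z', np.float64(0.16437187580292015), np.float64(0.0896994559331033))
   tri [ 0.8046 -0.1837 -0.7315] f,l,z 0.2965246429141048 0.20692729411157404 -0.7314963618166602
```

View pics/cA.png

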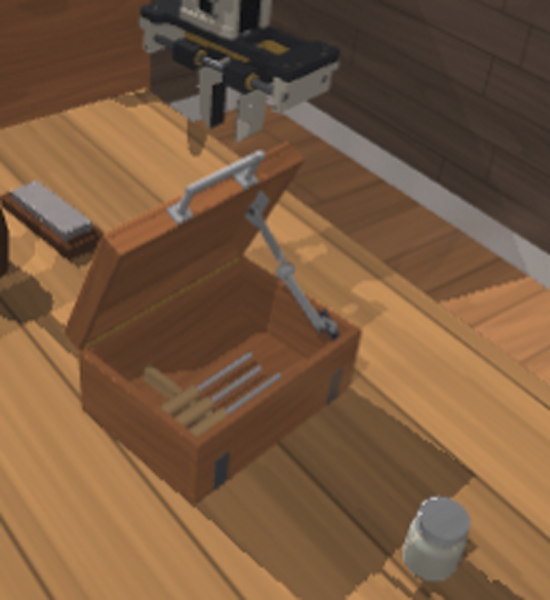

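The side crop shows the hand off and the lid standing on a straight stay: pivot (258,212), knuckle (288,270), foot (330,325). The gripper's long side lies along its closing line. Next I'll wait a moment, take the pull again and lift to the stop.

Request:
carry_out(
  commands=[
    [[0,0,0],0,0.35],
    [[0,0,0],0,0.35],
    [[0,0,0],0,0.35],
    [[0,0,0],0,0.35],
    [[0,-0.001,0.02],0,0.35],
    [[0,0,0.02],0,0.35],
    [[0,0,0.015],0,0.35],
    [[0,0,0.008],0,0.35],
    [[0,0,0],0,0.35],
    [[0,0,0],0,0],
    [[0,0,0],0,0],
    [[0,0,0],0,0],
    [[0,0,0],0,0],
  ],
  newtons=20,
)

```text
time: 19.85
tool_pos: [0.5651, -0.0156, 0.3286]
tool_rot: [-3.14, -0.001, 0.18]
contact_force: [-1.9, 5.5, 2.8]
opening: 0.0095
grip_force: 20.0
```

Request:
carry_out(
  commands=[
    [[0,-0.003,-0.001],0,0],
    [[0,-0.004,-0.0015],0,0],
    [[0,-0.004,-0.0015],0,0],
    [[0,-0.004,-0.001],0,0],
    [[0,-0.004,-0.001],0,0],
    [[0,0,0],0,0],
  ],
)

```text
time: 20.6
tool_pos: [0.562, 0.0026, 0.3351]
tool_rot: [3.142, -0.002, 0.18]
contact_force: [2.7, -1.6, 4.4]
opening: 0.0092
grip_force: 20.0
```

Request:
carry_out(
  commands=[
    [[0,-0.002,-0.0005],0,0],
    [[0,-0.002,-0.0005],0,0],
    [[0,0,0],0,0],
  ],
)

```text
time: 20.98
tool_pos: [0.5614, 0.0059, 0.3361]
tool_rot: [3.141, -0.002, 0.18]
contact_force: [4.7, -2.9, 5.3]
opening: 0.0092
grip_force: 20.0
```

Request:
carry_out(
  commands=[
    [[0.0005,-0.002,-0.0005],0,0],
    [[0,0,0],0,0],
  ],
)

```text
time: 21.22
tool_pos: [0.5613, 0.007, 0.3364]
tool_rot: [3.139, -0.001, 0.179]
contact_force: [2.0, -7.9, 4.9]
opening: 0.0091
grip_force: 20.0
```

Request:
carry_out(
  commands=[
    [[0,-0.001,-0.0003],0,0],
    [[0,0,0],0,0],
  ],
)

```text
time: 21.48
tool_pos: [0.5612, 0.0073, 0.3365]
tool_rot: [3.138, -0.001, 0.178]
contact_force: [3.6, -9.7, 3.9]
opening: 0.0097
grip_force: 20.0
```

Request:
carry_out(
  commands=[
    [[0,0,0],0,0.35],
    [[0,0,0],0,0.35],
    [[0,0,0],0,0.35],
    [[0,0,-0.01],0,0.35],
    [[0,0,-0.025],0,0.35],
    [[0,0,-0.03],0,0.35],
    [[0,0,-0.01],0,0.35],
    [[0.02,0.01,0],0,0],
    [[0.04,0.018,0],0,0],
    [[0.035,0.016,0],0,0],
    [[0.018,0.009,0],0,0],
    [[0,0,0],0.1745,0],
    [[0,0,0],0.1745,0],
    [[0,0,0],0.1745,0],
    [[0,0,0],0.1745,0],
    [[0,0,0],0.1745,0],
    [[0,0,0],0.1745,0],
    [[0,0,0],0.1745,0],
    [[0,0,0],0.1745,0],
    [[0,0,0],0.1745,0],
  ],
)

```text
time: 23.98
tool_pos: [0.6816, -0.0227, 0.4102]
tool_rot: [3.14, 0.001, -1.396]
contact_force: [1.0, -0.1, -0.3]
opening: 0.0004
grip_force: 0.0
```

```bash
python3 look.py B
python3 - <<'E'
from h import *
s=robot.observe();print(s['qpos'])
a=cv2.imread('pics/sideB.png')[0:300,60:400];b=cv2.imread('pics/wristB.png')
a=cv2.resize(a,(435,384));cv2.imwrite('pics/B.png',cv2.resize(np.hstack([a,b]),(800,324)))
E
```

```text
23.975 [ 0.6816 -0.0227  0.4102] [ 3.1402  0.0007 -1.3963] [ 1.0456 -0.1157 -0.3449] 0.0004465949365010249
handle side [265. 123.] 0.73 
handle wrist [391. 268.] 0.57 
   tri [0.5627 0.0076 0.3325] f,l,z 0.06502911481891313 0.003134012481359369 0.3325239664381442
stay_upper side [276. 144.] 0.6 ('f,z', np.float64(0.013280235548247683), np.float64(0.1871763095656358))
knuckle side [351. 283.] 0.55 ('f,z', np.float64(0.37963872043565405), np.float64(-0.16674215173709606))
knuckle wrist [250. 184.] 0.64 ('f,z', np.float64(0.14343723472938305), np.float64(0.3729780931413381))
   tri [ 0.7166 -0.106  -0.1657] f,l,z 0.20433712832923906 0.1342347865279582 -0.16566163308096596
tongue side [290. 172.] 0.55 ('f,z', np.float64(0.08069397147080008), np.float64(0.11415476906764321))
tongue wrist [249. 182.] 0.77 ('f,z', np.float64(0.15178813281910256), np.float64(0.40859770141098384))
   tri [0.6821 0.008  0.1134] f,l,z 0.08603781207753208 0.12067489557338763 0.11338755772389901
socket side [296. 172.] 0.48 ('f,z', np.float64(0.10216259706186437), np.float64(0.12670779212222794))
socket top [241. 199.] 0.43 ('f,z', np.float64(0.0009386414223998153), np.float64(-0.6285810375150409))
socket wrist [252. 176.] 0.49 ('f,z', np.float64(0.1269766586362276), np.float64(0.2594216768850169))
   tri [0.6387 0.0175 0.1077] f,l,z 0.06888609721576026 0.07966329090312378 0.10774384494654109
foot side [268. 222.] 0.4 ('f,z', np.float64(0.003900759520149628), np.float64(-0.17009568731492053))
[-1.45674215e-01  6.46278512e-01  5.78268627e-01  8.95508344e-05
  1.91701525e+00  2.81581896e+00]
```

View pics/B.png

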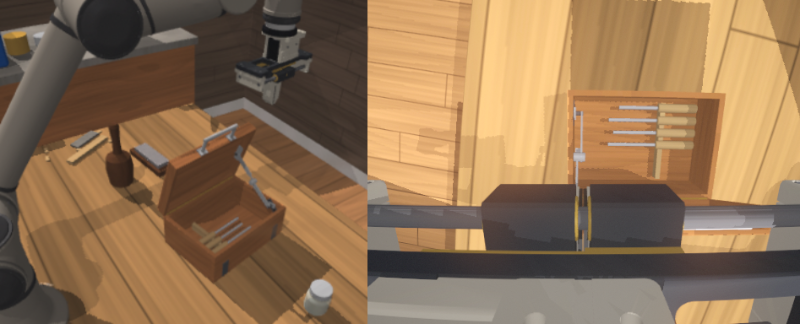

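The side view shows the lid standing at the stop with the hand and forearm well above it. The wrist view shows the straight stay from (577,105) down past the knuckle at (579,155), passing under the closed fingers.

Run:
```python
from h import *
a=np.array([-.179,.984,0]);l=np.array([.984,.179,0]);H=np.array([.548,.071,.1])
p=shot('wrist')
for n,uv,z in(('knuckle',None,.14),('top of stay',(248,124),.19),('foot?',(250.5,222),.1),('rimcorner',(240,108),.1)):
    if uv is None: uv=robot.tip_of(p,'knuckle')[0]['at']
    X=plane(p,uv,z);print(n,uv,X.round(4),'f',-(X-H)@a,'l',(X-H)@l)
```

```text
knuckle [248.9, 187.1] [0.6856 0.0052 0.14  ] f 0.08940269093483234 l 0.12360096282960063
top of stay (248, 124) [ 0.7012 -0.0814  0.19  ] f 0.17738482596615823 l 0.12346608034305326
foot? (250.5, 222) [0.6722 0.07   0.1   ] f 0.023173737394589736 l 0.12200987450396182
rimcorner (240, 108) [ 0.7187 -0.1006  0.1   ] f 0.19944543260698394 l 0.1371980832595236
```

Request:
carry_out(
  commands=[
    [[0.005,0.002,0.02],0,0],
    [[0.005,0.001,0.03],0,0],
    [[0,0,0.035],0,0],
    [[0,0,0.035],0,0],
    [[0,0,0.035],0,0],
    [[0,0,0.035],0,0],
    [[0,0,0.03],0,0],
    [[-0.006,0,0.015],0,0],
    [[-0.006,0,0.008],0,0],
    [[0,0,0],0,0],
  ],
)

```text
time: 26.38
tool_pos: [0.6785, -0.0205, 0.1685]
tool_rot: [-3.141, -0.0, -1.39]
contact_force: [-0.1, 0.2, 0.3]
opening: 0.0
grip_force: 0.0
```

Request:
carry_out(
  commands=[
    [[0,0,0.003],0,0],
    [[0,0,0],0,0],
  ],
)

```text
time: 26.62
tool_pos: [0.6785, -0.0215, 0.1656]
tool_rot: [-3.141, -0.0, -1.391]
contact_force: [-0.0, -0.5, 0.2]
opening: 0.0008
grip_force: 0.0
```

Request:
carry_out(
  commands=[
    [[0,0,0.003],0,0],
    [[0,0,0],0,0],
  ],
)

```text
time: 26.88
tool_pos: [0.6782, -0.0214, 0.1618]
tool_rot: [3.141, 0.0, -1.391]
contact_force: [0.5, 0.4, -1.1]
opening: 0.0003
grip_force: 0.0
```

Request:
carry_out(
  commands=[
    [[0,0,0.003],0,0],
    [[0,0,0],0,0],
  ],
)

```text
time: 27.12
tool_pos: [0.6782, -0.0213, 0.1586]
tool_rot: [3.141, 0.0, -1.391]
contact_force: [-0.0, 0.2, 0.9]
opening: 0.0001
grip_force: 0.0
```

Request:
carry_out(
  commands=[
    [[0,0,0.003],0,0],
    [[0,0,0],0,0],
  ],
)

```text
time: 27.38
tool_pos: [0.6782, -0.0213, 0.1556]
tool_rot: [3.141, 0.0, -1.391]
contact_force: [0.2, 0.1, 0.7]
opening: 0.0002
grip_force: 0.0
```

Request:
carry_out(
  commands=[
    [[0,0,0.002],0,0],
    [[0,0,0],0,0],
  ],
)

```text
time: 27.62
tool_pos: [0.6782, -0.0213, 0.1538]
tool_rot: [3.141, 0.0, -1.391]
contact_force: [0.4, -0.5, -0.7]
opening: 0.0004
grip_force: 0.0
```

Request:
carry_out(
  commands=[
    [[0,0,0.003],0,0],
    [[0,0,0],0,0],
  ],
)

```text
time: 27.88
tool_pos: [0.6783, -0.0213, 0.1508]
tool_rot: [3.141, 0.0, -1.391]
contact_force: [-0.5, 0.6, 1.0]
opening: 0.0006
grip_force: 0.3
```

Request:
carry_out(
  commands=[
    [[0,0,0.002],0,0],
    [[0,0,0],0,0],
  ],
)

```text
time: 28.12
tool_pos: [0.6783, -0.0213, 0.1489]
tool_rot: [3.141, 0.0, -1.391]
contact_force: [-0.3, -0.1, 1.2]
opening: 0.0004
grip_force: 0.5
```

Request:
carry_out(
  commands=[
    [[0,0,0.002],0,0],
    [[0,0,0],0,0],
  ],
)

```text
time: 28.38
tool_pos: [0.6782, -0.0213, 0.1469]
tool_rot: [3.141, 0.0, -1.391]
contact_force: [-0.7, 0.7, 1.5]
opening: 0.0003
grip_force: 0.7
```

Request:
carry_out(
  commands=[
    [[0,0,0.002],0,0],
    [[0,0,0.002],0,0],
    [[0,0,0],0,0],
  ],
)

```text
time: 28.75
tool_pos: [0.6782, -0.0213, 0.1428]
tool_rot: [3.141, 0.0, -1.391]
contact_force: [-2.0, 0.7, 1.1]
opening: 0.0004
grip_force: 0.9
```

Request:
carry_out(
  commands=[
    [[0,0,0.002],0,0],
    [[0,0,0.002],0,0],
    [[0,0,0],0,0],
  ],
)

```text
time: 29.12
tool_pos: [0.6782, -0.0213, 0.1388]
tool_rot: [3.141, 0.0, -1.391]
contact_force: [-1.6, 0.1, 3.0]
opening: 0.0004
grip_force: 1.3
```

```bash
python3 look.py C | grep -v top
python3 - <<'E'
import cv2,numpy as np
a=cv2.imread('pics/sideC.png')[90:230,200:360];b=cv2.imread('pics/wristC.png')
a=cv2.resize(a,(439,384),interpolation=cv2.INTER_CUBIC);cv2.imwrite('pics/C.png',cv2.resize(np.hstack([a,b]),(800,323)))
E
```

```text
29.125 [ 0.6782 -0.0213  0.1388] [ 3.1413  0.0002 -1.3907] [-1.5706  0.0537  3.0411] 0.0003628742629584292
handle side [266. 126.] 0.84 
stay_upper side [279. 144.] 0.59 ('f,z', np.float64(0.02620084781746633), np.float64(0.19325312001930584))
knuckle side [290. 168.] 0.63 ('f,z', np.float64(0.07806821588544566), np.float64(0.1285589599249536))
tongue side [289. 174.] 0.55 ('f,z', np.float64(0.07742808543658153), np.float64(0.1065943015566787))
socket side [294. 170.] 0.42 ('f,z', np.float64(0.0935596699114516), np.float64(0.12997811185729458))
foot side [311. 194.] 0.5 ('f,z', np.float64(0.17110480827955485), np.float64(0.08401513334857147))
foot wrist [245. 152.] 0.66 ('f,z', np.float64(0.16130011159362373), np.float64(0.10376438375764735))
   tri [0.641  0.0699 0.1493] f,l,z 0.017763588414799192 0.0912600392577702 0.14934604477805857
```

View pics/C.png

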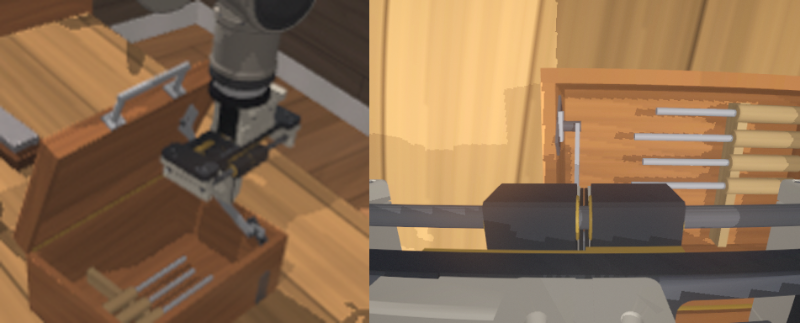

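The side view shows the fingertips on the lower link beside the knuckle at about (225,215). The lower link has dropped and the lid has come forward a little, so the knee is folding under about 3 N. I'll push slightly further, then withdraw.

Request:
carry_out(
  commands=[
    [[0,0,0.002],0,0],
    [[0,0,0.002],0,0],
    [[0,0,0],0,0],
  ],
)

```text
time: 30.55
tool_pos: [0.6783, -0.0212, 0.135]
tool_rot: [-3.141, 0.0, -1.391]
contact_force: [-3.0, 2.1, 4.0]
opening: 0.0003
grip_force: 2.0
```

Request:
carry_out(
  commands=[
    [[0,0,-0.01],0,0],
    [[0.006,0,-0.02],0,0],
    [[0.006,0,-0.03],0,0],
    [[0,0,-0.04],0,0],
    [[0,0,-0.04],0,0],
    [[0,0,-0.04],0,0],
    [[0,0,-0.04],0,0],
    [[0,0,-0.03],0,0],
    [[0,0,-0.02],0,0],
    [[0,0,0],0,0],
  ],
)

```text
time: 31.8
tool_pos: [0.6811, -0.0335, 0.407]
tool_rot: [-3.137, -0.002, -1.391]
contact_force: [0.2, -0.4, -1.5]
opening: 0.0005
grip_force: 0.0
```

```bash
python3 look.py D | grep -v top;  python3 - <<'E'
import cv2,numpy as np
a=cv2.imread('pics/sideD.png')[60:250,180:380];b=cv2.imread('pics/wristD.png')
a=cv2.resize(a,(404,384),interpolation=cv2.INTER_CUBIC);cv2.imwrite('pics/D.png',cv2.resize(np.hstack([a,b]),(800,335)))
E
```

```text
31.8 [ 0.6811 -0.0335  0.407 ] [-3.1371 -0.0018 -1.3911] [ 0.1736 -0.4486 -1.4886] 0.0005440979219978609
handle side [268. 128.] 0.81 
handle wrist [388. 265.] 0.55 
   tri [ 0.5645 -0.0056  0.3238] f,l,z 0.07830992891783055 0.0025006833464523985 0.323848068359598
stay_upper side [279. 143.] 0.67 ('f,z', np.float64(0.02368370560853951), np.float64(0.19753632752027994))
knuckle side [290. 170.] 0.55 ('f,z', np.float64(0.08035682575137543), np.float64(0.12353868680962277))
knuckle wrist [247. 196.] 0.52 ('f,z', np.float64(0.13606792087196237), np.float64(0.32964702934114726))
   tri [0.6827 0.0141 0.1199] f,l,z 0.08012488042736195 0.1223555219721673 0.11992083239067802
tongue side [291. 175.] 0.77 ('f,z', np.float64(0.0836785374896565), np.float64(0.10704737510419127))
tongue wrist [250. 193.] 0.75 ('f,z', np.float64(0.11299866641360819), np.float64(0.22175198816511232))
   tri [0.6806 0.0098 0.1058] f,l,z 0.08392821786568917 0.11951006864512664 0.10583931522031623
socket side [294. 170.] 0.39 ('f,z', np.float64(0.09402924825559428), np.float64(0.13260572581672947))
socket wrist [251. 188.] 0.72 ('f,z', np.float64(0.09339133344169512), np.float64(0.10861661071268369))
   tri [ 0.6803 -0.0039  0.1343] f,l,z 0.09733203000634966 0.11676156845852641 0.13427001337527397
```

View pics/D.png

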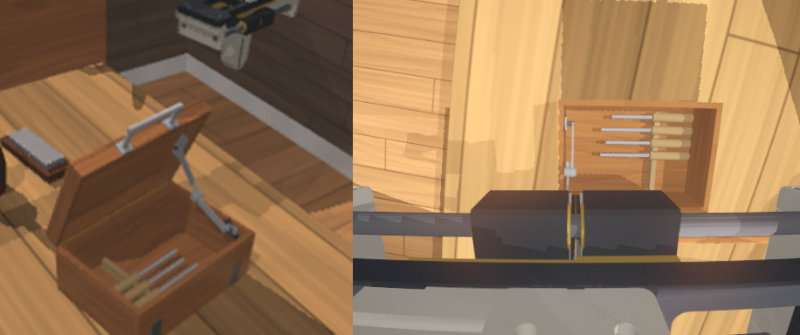

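The side view shows the knee folded: the knuckle, near (198,195), hangs below the line from pivot to foot. The lid still stands at about 1.2 rad. Next, back to the pull.

Request:
carry_out(
  commands=[
    [[0,0,0],-0.1745,0.35],
    [[0,0,0],-0.1745,0.35],
    [[0,0,0],-0.1745,0.35],
    [[0,0,0],-0.1745,0.35],
    [[0,0,0],-0.1745,0.35],
    [[0,0,0],-0.1745,0.35],
    [[0,0,0],-0.1745,0.35],
    [[0,0,0],-0.1745,0.35],
    [[0,0,0],-0.1745,0.35],
    [[-0.02,-0.009,0],0,0.35],
    [[-0.035,-0.015,0],0,0.35],
    [[-0.035,-0.015,0],0,0.35],
    [[-0.021,-0.01,0],0,0.35],
    [[0,0,0],0,0.35],
    [[0,0,0],0,0.35],
  ],
)

```text
time: 34.72
tool_pos: [0.5631, -0.005, 0.405]
tool_rot: [3.141, -0.001, 0.18]
contact_force: [0.6, -1.0, -0.1]
opening: 0.0323
grip_force: 0.0
```

Run:
```python
from h import *
a=np.array([-.179,.984,0]);l=np.array([.984,.179,0]);H=np.array([.548,.071,.1])
s=robot.observe();print(s['time'],s['tool_pos'],s['tool_rot'],'tool f',-(s['tool_pos']-H)@a)
for n in('wrist','side'):
    p=shot(n);q=robot.tip_of(p,'handle')[0];X=plane(p,q['at'],.3275);print(n,q,X,'f',-(X-H)@a,'l',(X-H)@l)
```

```text
34.725 [ 0.56314665 -0.00501632  0.40503085] [ 3.14139295e+00 -5.68355748e-04  1.79688030e-01] tool f 0.07751130475164897
wrist {'at': [255.7, 208.0], 'p': 0.94} [ 0.56399725 -0.00551273  0.3275    ] f 0.07815203501208018 l 0.002045518949419707
side {'at': [268.7, 129.4], 'p': 0.84} [ 0.55712012 -0.01942383  0.3275    ] f 0.09060955049346188 l -0.007211666329900581
```

Request:
carry_out(
  commands=[
    [[0,0,0.02],0,0.35],
    [[0,0,0.025],0,0.35],
    [[0,0,0.02],0,0.35],
    [[0,0,0.01],0,0.35],
    [[0,0,0.004],0,0.35],
    [[0,0,0],0,0.35],
    [[0,0,0],0,0],
    [[0,0,0],0,0],
    [[0,0,0],0,0],
    [[0,0,0],0,0],
  ],
  newtons=20,
)

```text
time: 36.17
tool_pos: [0.5629, -0.0057, 0.3269]
tool_rot: [3.139, -0.002, 0.179]
contact_force: [0.3, -6.1, 4.6]
opening: 0.0093
grip_force: 20.0
```

```bash
sed -i 's/zip(.*$/zip(np.diff(np.round(y,4)).round(4).tolist(),np.diff(np.round(z,4)).round(4).tolist())])/' arc.py; python3 arc.py 1.2 0 30
```

```text
[[[0, 0.0091, 0.0033], 0, 0], [[0, 0.0089, 0.0036], 0, 0], [[0, 0.0087, 0.0039], 0, 0], [[0, 0.0086, 0.0044], 0, 0], [[0, 0.0084, 0.0046], 0, 0], [[0, 0.0082, 0.005], 0, 0], [[0, 0.008, 0.0053], 0, 0], [[0, 0.0078, 0.0056], 0, 0], [[0, 0.0076, 0.0059], 0, 0], [[0, 0.0073, 0.0063], 0, 0], [[0, 0.0071, 0.0065], 0, 0], [[0, 0.0068, 0.0068], 0, 0], [[0, 0.0065, 0.007], 0, 0], [[0, 0.0062, 0.0074], 0, 0], [[0, 0.006, 0.0075], 0, 0], [[0, 0.0056, 0.0078], 0, 0], [[0, 0.0053, 0.008], 0, 0], [[0, 0.005, 0.0082], 0, 0], [[0, 0.0047, 0.0084], 0, 0], [[0, 0.0043, 0.0086], 0, 0], [[0, 0.0039, 0.0088], 0, 0], [[0, 0.0037, 0.0089], 0, 0], [[0, 0.0032, 0.009], 0, 0], [[0, 0.0029, 0.0092], 0, 0], [[0, 0.0025, 0.0092], 0, 0], [[0, 0.0022, 0.0094], 0, 0], [[0, 0.0018, 0.0094], 0, 0], [[0, 0.0014, 0.0096], 0, 0], [[0, 0.001, 0.0095], 0, 0], [[0, 0.0006, 0.0096], 0, 0]]
```

Request:
carry_out(
  commands=[
    [[0,0.005,0.001],0,0],
    [[0,0.005,0.002],0,0],
    [[0,0.005,0.002],0,0],
    [[0,0,0],0,0],
  ],
)

```text
time: 36.67
tool_pos: [0.5654, -0.0202, 0.3214]
tool_rot: [3.141, -0.001, 0.179]
contact_force: [0.4, -4.7, 4.3]
opening: 0.009
grip_force: 20.0
```

Request:
carry_out(
  commands=[
    [[0,0.006,0.0025],0,0],
    [[0,0.006,0.0025],0,0],
    [[0,0,0],0,0],
  ],
)

```text
time: 37.05
tool_pos: [0.5674, -0.032, 0.3157]
tool_rot: [3.141, 0.0, 0.179]
contact_force: [0.2, -3.1, 1.5]
opening: 0.0096
grip_force: 20.0
```

Request:
carry_out(
  commands=[
    [[0,0.0085,0.0045],0,0],
    [[0,0.0085,0.0045],0,0],
    [[0,0.008,0.005],0,0],
    [[0,0.008,0.0055],0,0],
    [[0,0.008,0.0055],0,0],
    [[0,0.0075,0.006],0,0],
    [[0,0,0],0,0],
  ],
)

```text
time: 37.92
tool_pos: [0.5756, -0.0799, 0.2836]
tool_rot: [-3.141, 0.002, 0.179]
contact_force: [-3.2, -2.8, -3.5]
opening: 0.0091
grip_force: 20.0
```

Request:
carry_out(
  commands=[
    [[0,0.0075,0.0065],0,0],
    [[0,0.007,0.0065],0,0],
    [[0,0.007,0.007],0,0],
    [[0,0.0065,0.007],0,0],
    [[0,0.006,0.0075],0,0],
    [[0,0,0],0,0],
  ],
)

```text
time: 38.67
tool_pos: [0.5815, -0.1131, 0.2494]
tool_rot: [-3.141, 0.002, 0.179]
contact_force: [-4.2, -2.9, -2.8]
opening: 0.0094
grip_force: 20.0
```

Request:
carry_out(
  commands=[
    [[-0.0005,0.006,0.0075],0,0],
    [[-0.0005,0.0055,0.008],0,0],
    [[0,0.0055,0.008],0,0],
    [[0,0.005,0.008],0,0],
    [[0,0.0045,0.0085],0,0],
    [[0,0.0045,0.0085],0,0],
    [[0,0.004,0.009],0,0],
    [[0,0.0035,0.009],0,0],
    [[0,0,0],0,0],
  ],
)

```text
time: 39.8
tool_pos: [0.5879, -0.1512, 0.1829]
tool_rot: [3.142, 0.001, 0.179]
contact_force: [-1.5, -1.5, -4.1]
opening: 0.0094
grip_force: 20.0
```

Request:
carry_out(
  commands=[
    [[0,0.003,0.009],0,0],
    [[0,0.003,0.009],0,0],
    [[0,0.0025,0.009],0,0],
    [[0,0.002,0.009],0,0],
    [[0,0,0],0,0],
  ],
)

```text
time: 40.42
tool_pos: [0.5898, -0.1612, 0.1468]
tool_rot: [-3.141, 0.001, 0.18]
contact_force: [-1.8, -1.5, -4.9]
opening: 0.0092
grip_force: 20.0
```

Request:
carry_out(
  commands=[
    [[0,0.002,0.009],0,0],
    [[0,0.001,0.009],0,0],
    [[0,0.0005,0.008],0,0],
    [[0,0.0005,0.006],0,0],
    [[0,0,0.003],0,0],
    [[0,0,0],0,0],
  ],
)

```text
time: 41.18
tool_pos: [0.5906, -0.1655, 0.1126]
tool_rot: [3.141, 0.0, 0.18]
contact_force: [-2.6, -4.1, -3.6]
opening: 0.0093
grip_force: 20.0
```

Request:
carry_out(
  commands=[
    [[0,0,0.002],0,0],
    [[0,0,0.001],0,0],
    [[0,0,0],0,0],
  ],
)

```text
time: 41.55
tool_pos: [0.5906, -0.1656, 0.1101]
tool_rot: [3.14, -0.0, 0.18]
contact_force: [-3.5, -3.5, -1.8]
opening: 0.009
grip_force: 20.0
```

Request:
carry_out(
  commands=[
    [[0,0,0.0015],0,0],
    [[0,0,0],0,0],
  ],
)

```text
time: 41.8
tool_pos: [0.5907, -0.1657, 0.1093]
tool_rot: [3.14, -0.001, 0.18]
contact_force: [-6.2, -3.9, 2.5]
opening: 0.0092
grip_force: 20.0
```

Request:
carry_out(
  commands=[
    [[0,0,0.0015],0,0],
    [[0,0,0],0,0],
  ],
)

```text
time: 42.05
tool_pos: [0.5908, -0.1657, 0.1092]
tool_rot: [3.139, -0.001, 0.18]
contact_force: [-9.8, -2.2, 10.0]
opening: 0.0096
grip_force: 20.0
```

The lid is seated, with contact rising at the shut height. I'll release, withdraw straight up and check.

Request:
carry_out(
  commands=[
    [[0,0.001,-0.0015],0,0.31],
    [[0,0,0],0,0.31],
    [[0,0,0],0,0.31],
    [[0,0,-0.01],0,0.31],
    [[0,0,-0.03],0,0.31],
    [[0,0,-0.04],0,0.31],
    [[0,0,-0.04],0,0.31],
    [[0,0,-0.02],0,0.31],
    [[0,0,0],0,0.31],
    [[0,0,0],0,0.31],
  ],
)

```text
time: 43.3
tool_pos: [0.5903, -0.1656, 0.2475]
tool_rot: [-3.141, 0.001, 0.18]
contact_force: [0.1, -0.1, -0.6]
opening: 0.0285
grip_force: 0.0
```

Run:
```python
from h import *
s=robot.observe();print(s['time'],s['tool_pos'],s['contact_force'])
for n in('wrist','side'):
    p=shot(n);q=robot.tip_of(p,'handle')[0];print(n,q,plane(p,q['at'],.111));save(p,n+'E.png')
    for t in('screw_jar','screwdriver','oilstone','mallet'): print(t,[(np.round(r['at']),round(r['p'],2)) for r in robot.tip_of(p,t)[:1]])
```

```text
43.3 [ 0.5903356  -0.16556444  0.24751948] [ 0.14372401 -0.12999028 -0.64077659]
wrist {'at': [255.6, 187.3], 'p': 0.73} [ 0.59408345 -0.1654772   0.111     ]
screw_jar [(array([392., 171.]), 0.81)]
screwdriver []
oilstone []
mallet []
side {'at': [303.6, 219.1], 'p': 0.83} [ 0.58402802 -0.16560505  0.111     ]
screw_jar [(array([351., 286.]), 0.82)]
screwdriver [(array([319., 331.]), 0.64)]
oilstone [(array([199., 148.]), 0.72)]
mallet [(array([171., 167.]), 0.95)]
```

View pics/sideE.png

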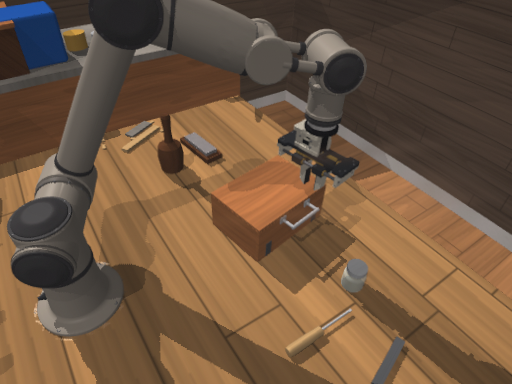

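The side view shows the lid shut, with the pull at (303,219) as it was at the start. The loose tools are where they were and the hand is clear, so I'm handing in.

```bash
python3 -c "
from cell import robot
print(robot.hand_in())"
```

```text
the job is handed in; nothing more can be done
None
```

The job is handed in at about 43 s: the lid was raised to the stop, stood locked with the hand off, was freed, had its knee folded with about 4 N, and was lowered shut under control; the stop and lock loads stayed at about 11 N or less and the last camera view shows the tools still where they lay.

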